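Return the wide ring gauge to its bent-rod stand

ROBOT

A 7-joint arm with a two-finger parallel gripper is mounted at the origin on a cart in front of the work surface, level with it; the furniture and walls round the work are solid. World frame = base frame: x ahead of the robot, y to its left, z up, the work surface at z = 0. Lengths are in m, angles in rad, forces in N, time in s.
With the tool pointing down it reaches from about 0.35 to 0.9 m from the base axis. Payload 7.2 kg.
Tool frame: the origin (TCP) lies between the finger pads; the fingertips stand 19 mm ahead of it and the grasp point (between the pads) is the TCP; z points along the fingers, y is the direction in which the jaws open and shut (so a half turn about z gives the same grasp; the last joint's range is limited). The gripper opens to 88 mm and grips with 3 to 60 N. Pads are 20 mm wide; open, the fingers measure 115 mm over their backs; the gripper's body (75 mm by 178 mm) begins 61 mm behind the grasp point.
Start: joints at [-1.198, 0.411, -0.013, 1.596, 0.006, 1.134, -0.082], TCP at [0.267, 0.565, 0.242] pointing down, gripper open.
Joint ranges: [-2.95, 2.95], [-0.29, 1.99], [-1.47, 1.44], [0.14, 2.54], [-1.03, 4.17], [0.13, 1.85], [-2.86, 2.86]. Speed limits (rad/s): [2.39, 2.39, 3.01, 3.01, 3.14, 3.14, 3.14].

INTERFACE

Orientations are given as [roll, pitch, yaw] about the fixed x, y, z axes, in that order (R = Rz(yaw) Ry(pitch) Rx(roll)).
In Python, from bench import read_state, viewer, ctrl gives the robot as it stands.
- The arm moves only by the tool move_arm, never from a script. Its argument "commands" is a list of rows, each a list of 3 entries, a list of its own where there are three numbers: the turn, a rotation vector about the tool's x, y, z in degrees, then the shift along the tool's x, y, z in mm, then the opening, from -1 (shut) to 1 (fully open). A call has 1 to 5 rows; each row is the pose to reach, as a shift and turn from the pose commanded when the call began, along the tool's axes at that moment; what a row does not reach only later rows make up. A row lasts 1/8 s, in which the tool goes at most 62.5 mm and 10.7 degrees, less where a joint would pass 70% of its speed; a pose out of reach is approached as far as the arm can. A call with a gripper value outside its range is refused whole. The fingers move at their own pace and stop on an object; "squeeze" is the grip in N (left out, the last holds). Time passes only in rows, so rows that repeat a pose let the fingers close. It gives the time, the measured TCP pose, the force and the opening at its end, in the units of the state.
- read_state(): the state, without advancing time (a new reading comes with each control period).
- viewer.grab_frame(name): name is "side" or "top"; returns the picture (480x640x3 uint8, blue, green, red); there is no depth.
- viewer.calibration(name): a dict with "fx", "fy", "cx", "cy" (pixels), "world_from_camera" (4x4, takes a point from camera to world coordinates). Camera axes: x right, y up, looking along -z (the intrinsics and any distortion apply to the point x, -y, -z); pixel columns grow to the right and rows downward; lengths in m; the calibration is good to about 2 mm. A picture is of the moment at which its call begins. calibration takes no time and is no camera call.
- ctrl.job_done(): hands the job in, once; it reports no verdict.
The state is a dict: "t": time; "joints": joint angles; "dq": joint speeds; "effort": joint torques, N m; "ee_pos": TCP position; "eef_rot": TCP orientation; "force": force on the tool from outside, world axes, zero at the start; "torque": the same for the moment, N m; "finger_gap": finger opening in m.
Only numpy, scipy, OpenCV 4.12 (cv2) and the standard library are available. Lean on these libraries where they do the work, as an engineer would, in place of code of your own. Each camera call takes 0.05 s, during which the arm holds its last target.

TASK

Put the handled ring gauge with the wide hole back on its stand: thread it over the tip of the bent rod, slide it down round the bend, and set it flat on the stand's foot, then let go. Do not drop it on the way, and leave the similar gauge with the narrow hole where it lies.

Things in the scene. Friction and masses are not known exactly. Their poses are not given: they have to be found in the camera images.
- wide_gauge_grip (a point): Middle of the upright black grip tab of the gauge to be moved. Tab: 26 mm along the gauge's arm (x), 12 mm thick (y: close the fingers along it), top 51 mm and this point 34 mm above the gauge's underside. x points level along the 12 mm wide arm from tab to ring; the hole centre lies 80 mm ahead and 29 mm lower. z up. Gauge about 0.14 kg.
- wide_gauge_hole (a point): Centre of the wide gauge's 32 mm hole, half-way through the thickness. The ring is flat steel, 54 mm outside, 10 mm thick, at first flat on the table. Same axes as the grip. Kept level, it passes the leaning rod with about 6 mm to spare either way.
- stand: Fixed stand: round dark steel foot, 90 mm across, 8 mm high, with a 10 mm rod, upright to 55 mm height, then bent (radius 30 mm) to lean 40 degrees towards the stand's +x; the straight parts' centre lines meet at z = 66 mm. Origin on the table under the upright rod. Set down, the gauge's hole centre is 13 mm above the table. Keep the gauge's grip on the -x side, clear of the overhang.
- rod_tip (a point): Free rounded end of the stand's bent rod: 46 mm along the stand's +x axis from the upright part and 120 mm above the table. Axes as the stand's.
- narrow_gauge_hole (a point): Hole centre of the other gauge, to be left alone: the same outline, arm and tab as the wide one, but its hole is only 16 mm wide and cannot pass the bend. Half-way through its 10 mm thickness; x points from its tab to its hole.

How it is judged:
By the outcome, as a careful person would: the job done as asked, in the order asked, and still so for the second after the job is handed in, with the robot touching nothing.
It also fails if it takes over 42 s, if anything falls off the work surface, if the arm or the gripper's body presses on something with over 40 N, if the wrist force passes 120 N, or if a joint passes its speed limit or range.

## Working session

There is one attempt and no reset: what is moved stays moved. The work goes in short steps, Python scripts to look and compute and a tool call to move; the robot and the scene stay as the last step left them, time stands still between calls to the robot, and variables do not carry over. Pictures are saved under pics/ and viewed, and the job is handed in when it is done.

Besides the shell and the picture viewer there is one more tool, called by a JSON object that holds its "api" and its "payload", one argument or row to a line. move_arm: Moves the arm, as the interface text tells. Its arguments: {"type":"object","properties":{"commands":{"type":"array","items":{"type":"array"}},"squeeze":{"type":"number"}},"required":["commands"]}

```bash
mkdir -p pics; ls; python3 - <<'E'
from bench import read_state, viewer, ctrl
import cv2
s=read_state();print({k:s[k] for k in('t','ee_pos','eef_rot','force','finger_gap')})
for n in('side','top'):
    cv2.imwrite(f'pics/{n}0.png',viewer.grab_frame(n)); print(n,viewer.calibration(n))
E
```

```text
pics
{'t': 0.0, 'ee_pos': array([0.26646989, 0.56480649, 0.24081719]), 'eef_rot': array([-3.13996925e+00,  8.42941033e-05,  2.70085296e+00]), 'force': array([-0.32806455, -0.12164205, -0.64049169]), 'finger_gap': 0.08786768481793522}
side {'fx': 445.8218622451059, 'fy': 445.8218622451059, 'cx': 323.610768906817, 'cy': 247.76916806992236, 'world_from_camera': array([[-0.99768741, -0.02483728,  0.0632688 ,  0.63050189],
       [ 0.06654312, -0.54661148,  0.83473823,  0.89299267],
       [ 0.01385083,  0.83701792,  0.54700014,  0.56070572],
       [ 0.        ,  0.        ,  0.        ,  1.        ]])}
top {'fx': 618.908906584844, 'fy': 618.908906584844, 'cx': 316.203849161395, 'cy': 243.60744751751312, 'world_from_camera': array([[ 0.01416328,  0.99439264, -0.10479827,  0.49343707],
       [-0.99985249,  0.01306617, -0.0111479 ,  0.17876247],
       [-0.00971608,  0.10494071,  0.99443102,  1.01483867],
       [ 0.        ,  0.        ,  0.        ,  1.        ]])}
```

View pics/side0.png

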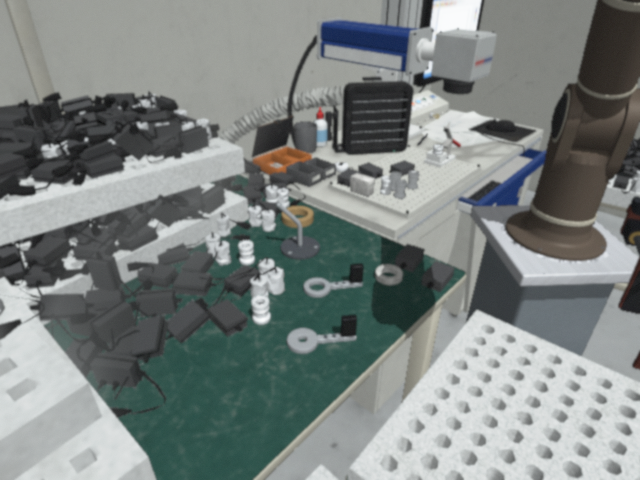

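View pics/top0.png

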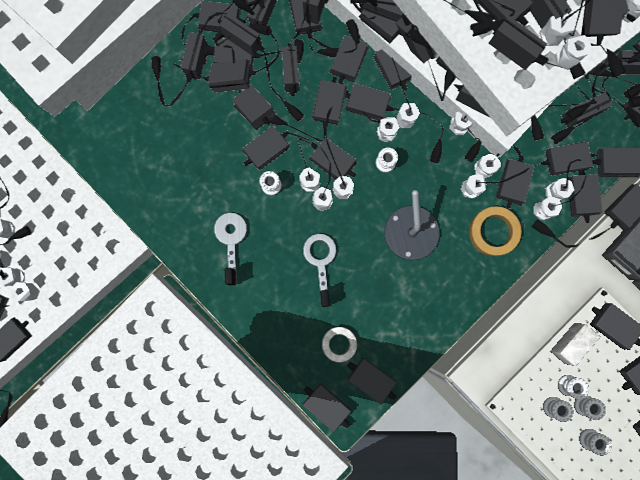

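The top view shows two gauges: a narrow-holed one at (230,229) and a wide-holed one at (320,250). The stand's foot is at (412,232) with its rod leaning up the image. I'll enlarge these areas.

```bash
python3 - <<'E'
import cv2
t=cv2.imread('pics/top0.png');s=cv2.imread('pics/side0.png')
cv2.imwrite('pics/t1.png',cv2.resize(t[220:320,290:380],None,fx=6,fy=6,interpolation=2)[:600])
cv2.imwrite('pics/t2.png',cv2.resize(t[175:275,370:470],None,fx=6,fy=6,interpolation=2))
cv2.imwrite('pics/s1.png',cv2.resize(s[195:355,270:370],None,fx=3.7,fy=3.7,interpolation=2))
E
```

```text
(no output)
```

View pics/t1.png

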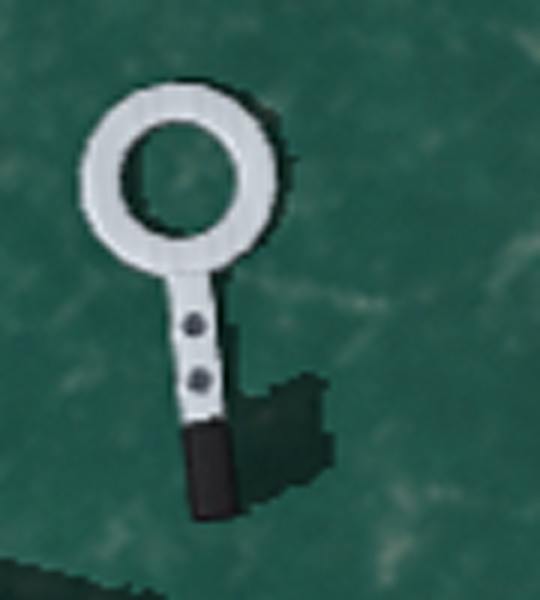

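View pics/t2.png

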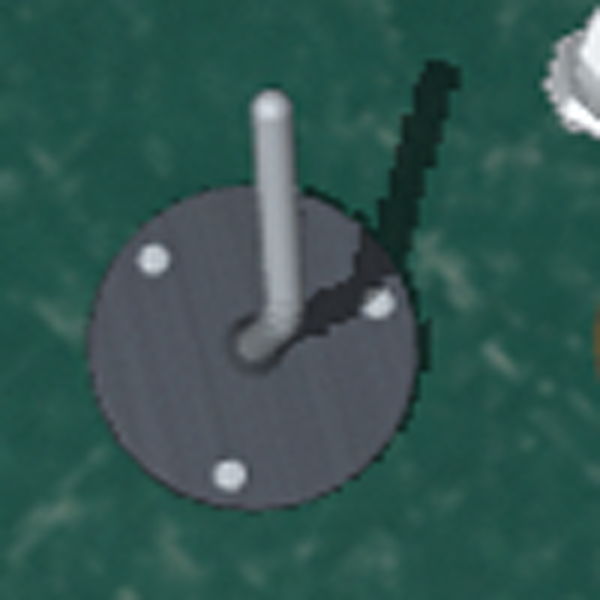

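View pics/s1.png

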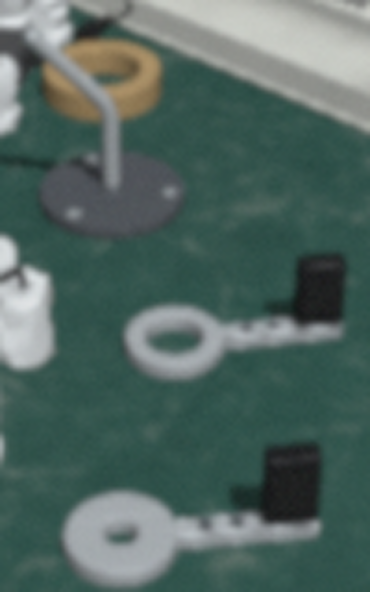

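```bash
cat > h.py <<'E'
from bench import read_state, viewer, ctrl
import numpy as np, cv2
def ray(n,u,v):
    c=viewer.calibration(n);T=c['world_from_camera']
    return T[:3,3],T[:3,:3]@np.array([(u-c['cx'])/c['fx'],-(v-c['cy'])/c['fy'],-1])
def at(n,u,v,z):
    o,d=ray(n,u,v); return o+d*(z-o[2])/d[2]
def proj(n,p):
    c=viewer.calibration(n);T=c['world_from_camera'];q=T[:3,:3].T@(np.asarray(p)-T[:3,3])
    return c['cx']+c['fx']*q[0]/-q[2], c['cy']+c['fy']*(-q[1])/-q[2]
E
python3 - <<'E'
from h import *
np.set_printoptions(precision=4,suppress=True)
f=lambda x,y,ox,oy,s:((x+.5)/s-.5+ox,(y+.5)/s-.5+oy)
T=lambda x,y,z,o:at('top',*f(x,y,*o,6),z)
A=(290,220);B=(370,175)
h=T(179,180,.01,A);g=T(211.5,470,.051,A)
print('hole',h,'tab',g,np.linalg.norm((h-g)[:2]),'yaw',np.arctan2(*(h-g)[1::-1]))
print('diam',np.linalg.norm(T(80,180,.01,A)-T(278,180,.01,A)))
st=T(253.5,347,.008,B);tp=T(271,105,.118,B)
print('stand',st,'tip',tp,np.linalg.norm((tp-st)[:2]),'yaw',np.arctan2(*(tp-st)[1::-1]))
print('fdiam',np.linalg.norm(T(90,347,.008,B)-T(417,347,.008,B)))
S=lambda x,y,z:at('side',*f(x,y,270,195,3.7),z)
print('side: hole',S(175,336,.01),'narrow',S(120,536,.01),'stand',S(112,193,.008))
print('side tab top', S(322,262,.051))
print('tip proj side',proj('side',[*tp[:2],.12]))
E
```

```text
hole [0.5896 0.1846 0.01  ] tab [0.5105 0.175  0.051 ] 0.07972104842140491 yaw 0.12158546345118505
diam 0.053819951516735125
stand [0.62   0.0338 0.008 ] tip [0.6659 0.0453 0.118 ] 0.04728157677601602 yaw 0.24439807332940308
fdiam 0.08906202512662768
side: hole [0.5893 0.1894 0.01  ] narrow [0.6229 0.338  0.01  ] stand [0.6201 0.0431 0.008 ]
side tab top [0.5106 0.1818 0.051 ]
tip proj side (np.float64(277.53308668013096), np.float64(203.6676775907324))
```

```bash
cat >> h.py <<'E'
from scipy.spatial.transform import Rotation as R
np.set_printoptions(precision=4,suppress=True)
def go(p,yaw):
    s=read_state();r0=R.from_euler('xyz',s['eef_rot']);r1=R.from_euler('xyz',[np.pi,0,yaw])
    print('t',s['t'],'pos',s['ee_pos'],'rpy',s['eef_rot'],'F',s['force'],'gap',s['finger_gap'])
    print('turn',(r0.inv()*r1).as_rotvec(degrees=True),'shift mm',r0.inv().apply(np.array(p)-s['ee_pos'])*1000)
E
python3 - <<'E'
from h import *
go([.5105,.176,.15],3.263)
for p in ([.62,.0338,.008],[.5896,.1846,.01],[.5105,.175,.051]): print(proj('side',p))
s=cv2.imread('pics/side0.png')
cv2.imwrite('pics/s2.png',cv2.resize(s[195:295,270:370],None,fx=6,fy=6,interpolation=2))
E
```

```text
t 0.1 pos [0.2665 0.5649 0.2409] rpy [-3.1402  0.0001  2.7009] F [-0.4092 -0.3091 -0.7616] gap 0.08808932623822194
turn [ -0.0818  -0.0161 -32.2087] shift mm [-386.5521 -247.4885   91.294 ]
(np.float64(299.8594908941214), np.float64(244.58747222470888))
(np.float64(316.65853637631875), np.float64(283.9864434718096))
(np.float64(356.2706396017017), np.float64(263.4677875593243))
```

View pics/s2.png

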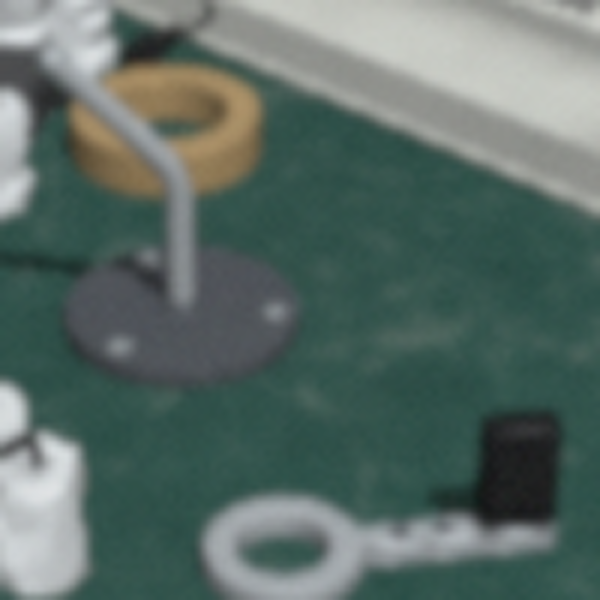

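The foot top is at side (300,246) and the ring at (317,285), both within 1.5 px of the positions predicted from the top view. Next I move above the tab.

{"api": "move_arm", "payload": {
  "commands": [
    [[0,0,-7],[-45,-29,0],1],
    [[0,0,-14],[-90,-58,0],1],
    [[0,0,-20],[-135,-87,0],1],
    [[0,0,-26],[-180,-115,0],1],
    [[0,0,-32],[-225,-144,0],1]
  ]
}}

```text
t: 0.72
ee_pos: [0.4094, 0.3374, 0.2415]
eef_rot: [-3.141, -0.0, -3.02]
force: [0.3, -0.4, 0.9]
finger_gap: 0.0877
```

```bash
python3 -c "
from h import *
go([.5105,.176,.14],3.263)"
```

```text
t 0.725 pos [0.4094 0.3374 0.2415] rpy [-3.1414 -0.0002 -3.0203] F [ 0.2709 -0.3668  0.9274] gap 0.08773345762485281
turn [-0.0106 -0.0116 -0.0081] shift mm [ -80.899  -172.3873  101.4761]
```

{"api": "move_arm", "payload": {
  "commands": [
    [[0,0,0],[-20,-43,0],1],
    [[0,0,0],[-40,-86,15],1],
    [[0,0,0],[-60,-130,45],1],
    [[0,0,0],[-81,-172,85],1],
    [[0,0,0],[-81,-172,100],1]
  ]
}}

```text
t: 1.35
ee_pos: [0.5098, 0.1732, 0.1393]
eef_rot: [-3.139, -0.003, -3.03]
force: [0.1, 0.2, 0.7]
finger_gap: 0.088
```

```bash
python3 - <<'E'
from h import *
for n in('side','top'): cv2.imwrite(f'pics/{n}1.png',viewer.grab_frame(n))
go([.5105,.176,.034],3.263)
a=cv2.imread('pics/top1.png')[190:340,230:430];b=cv2.imread('pics/side1.png')[150:350,250:450]
cv2.imwrite('pics/c1.png',np.hstack([cv2.resize(a,(533,400)),cv2.resize(b,(400,400))])[:, :800]) if 0 else cv2.imwrite('pics/c1.png',np.hstack([cv2.resize(a,(400,300)),cv2.resize(b,(300,300))]))
E
```

```text
t 1.45 pos [0.5081 0.1773 0.1398] rpy [-3.1408 -0.0038 -3.0247] F [-0.8781  0.3666  0.506 ] gap 0.08774974410057496
turn [-0.0467 -0.2185 -0.26  ] shift mm [ -2.6433  -1.5284 105.7555]
```

View pics/c1.png

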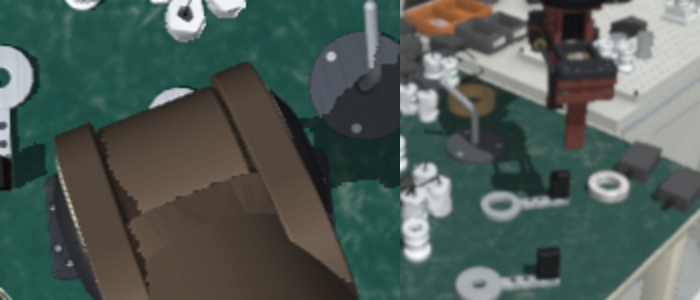

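```bash
python3 - <<'E'
from h import *
go([.5105,.1765,.034],3.263)
print(proj('side',[.508,.177,.12]),proj('side',[.508,.227,.12]),proj('side',[.508,.177,.1398]))
b=cv2.imread('pics/side1.png')[150:300,270:420]
cv2.imwrite('pics/c2.png',cv2.resize(b,(600,600)))
E
```

```text
t 1.45 pos [0.5081 0.1773 0.1398] rpy [-3.1408 -0.0038 -3.0247] F [-0.8781  0.3666  0.506 ] gap 0.08774974410057496
turn [-0.0467 -0.2185 -0.26  ] shift mm [ -2.7016  -1.0318 105.7548]
(np.float64(359.672273797524), np.float64(234.32111846550316)) (np.float64(363.3857609981537), np.float64(248.764538771262)) (np.float64(360.2859653411319), np.float64(225.3051265627765))
```

View pics/c2.png

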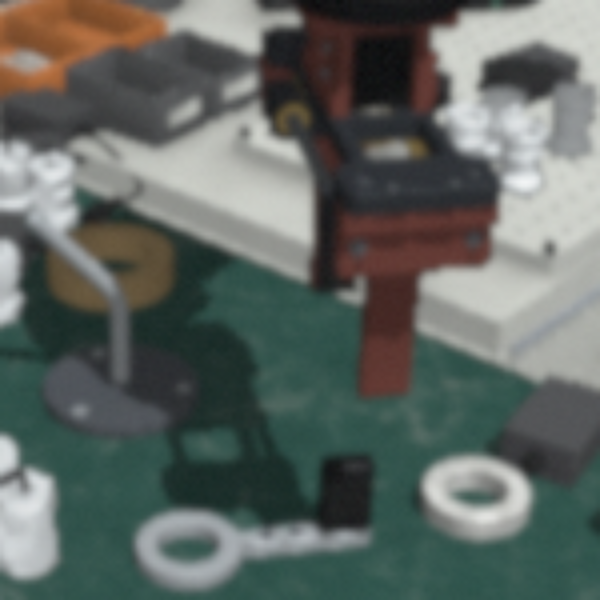

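The side view shows the fingertip at (366,249). That matches the projected pose within about 1 px once the jaw yaw is allowed for. Descend.

{"api": "move_arm", "payload": {
  "commands": [
    [[0,0,0],[-3,-1,40],1],
    [[0,0,0],[-3,-1,75],1],
    [[0,0,0],[-3,-1,97],1],
    [[0,0,0],[-3,-1,105],1],
    [[0,0,0],[-3,-1,105],1]
  ]
}}

```text
t: 2.08
ee_pos: [0.5124, 0.1783, 0.0372]
eef_rot: [3.141, 0.0, -3.022]
force: [-0.1, -0.0, -0.6]
finger_gap: 0.0875
```

```bash
python3 - <<'E'
from h import *
f=viewer.grab_frame('side')
go([.5105,.1765,.034],3.263)
cv2.imwrite('pics/c3.png',cv2.resize(f[190:310,290:410],(600,600)))
E
```

```text
t 2.125 pos [0.5128 0.1781 0.0376] rpy [ 3.1409  0.0012 -3.0228] F [ 0.1353 -0.3542  0.2518] gap 0.08777909836722313
turn [ 0.0406  0.0689 -0.1524] shift mm [ 2.5197 -1.3164  3.6326]
```

View pics/c3.png

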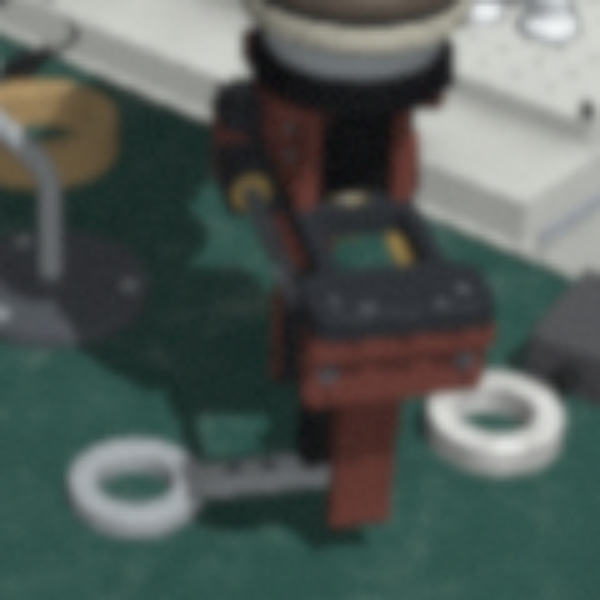

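The fingers are either side of the tab and clear of the white ring. Lower 3 mm and close.

{"api": "move_arm", "payload": {
  "commands": [
    [[0,0,0],[2,-1,3],1],
    [[0,0,0],[2,-1,3],-1],
    [[0,0,0],[2,-1,3],-1],
    [[0,0,0],[2,-1,3],-1],
    [[0,0,0],[2,-1,3],-1]
  ],
  "squeeze": 40
}}

```text
t: 2.75
ee_pos: [0.5107, 0.1759, 0.0337]
eef_rot: [3.142, 0.0, -3.024]
force: [1.0, -0.0, -0.4]
finger_gap: 0.0513
```

{"api": "move_arm", "payload": {
  "commands": [
    [[0,0,0],[0,0,0],-1],
    [[0,0,0],[0,0,0],-1],
    [[0,0,0],[0,0,0],-1],
    [[0,0,0],[0,0,0],-1]
  ]
}}

```text
t: 3.25
ee_pos: [0.5106, 0.1758, 0.0336]
eef_rot: [-3.142, -0.0, -3.024]
force: [-0.9, -0.1, 0.1]
finger_gap: 0.0116
```

```bash
python3 - <<'E'
from h import *
f=viewer.grab_frame('side')
go([.5105,.1765,.034],3.263)
cv2.imwrite('pics/c4.png',cv2.resize(f[190:310,290:410],(600,600)))
E
```

```text
t 3.3 pos [0.5106 0.1759 0.0336] rpy [-3.1416 -0.     -3.0239] F [ 0.8323 -0.0108 -1.1793] gap 0.011803240093725282
turn [-0.     -0.0013 -0.2119] shift mm [ 0.006   0.6541 -0.3552]
```

View pics/c4.png

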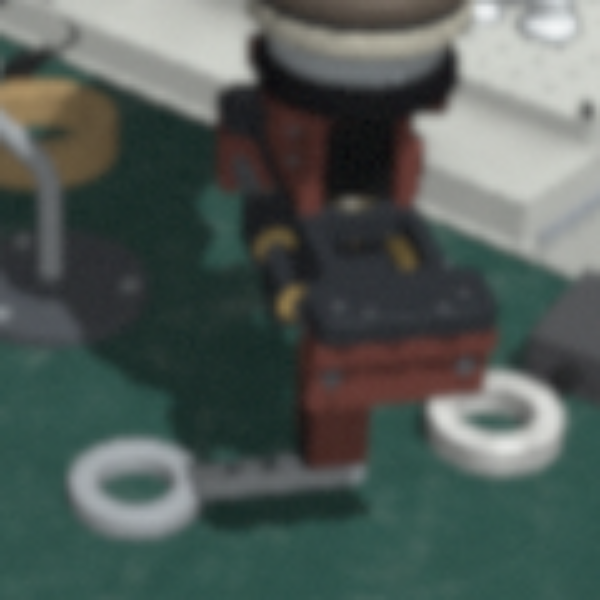

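The gauge is gripped: the gap is 11.8 mm around the 12 mm tab. Lift.

{"api": "move_arm", "payload": {
  "commands": [
    [[0,0,0],[0,0,-10],-1],
    [[0,0,0],[0,0,-40],-1],
    [[0,0,0],[0,0,-85],-1],
    [[0,0,0],[0,0,-130],-1],
    [[0,0,0],[0,0,-156],-1]
  ]
}}

```text
t: 3.92
ee_pos: [0.5112, 0.176, 0.1927]
eef_rot: [3.141, 0.003, -3.024]
force: [0.6, 0.9, -1.1]
finger_gap: 0.0118
```

```bash
python3 - <<'E'
from h import *
f=viewer.grab_frame('side');cv2.imwrite('pics/side5.png',f)
go([.5977,.0289,.19],.244+np.pi)
cv2.imwrite('pics/c5.png',cv2.resize(f[120:270,260:410],(600,600)))
E
```

```text
t 3.975 pos [0.5124 0.1764 0.1953] rpy [ 3.1395  0.0063 -3.0242] F [0.6653 0.9006 0.129 ] gap 0.011606275518013394
turn [ 0.0985  0.3683 -7.2548] shift mm [ -67.4188 -156.5267    5.4211]
```

View pics/c5.png

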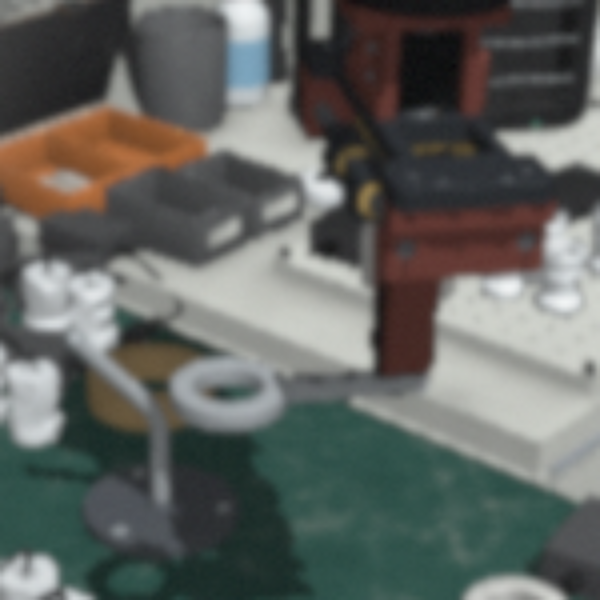

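Held level and lifted. Traverse to above the tip.

{"api": "move_arm", "payload": {
  "commands": [
    [[0,0,-2],[-10,-20,0],-1],
    [[0,0,-4],[-30,-65,0],-1],
    [[0,0,-6],[-50,-112,0],-1],
    [[0,0,-7],[-65,-146,0],-1],
    [[0,0,-7.3],[-69,-156,0],-1]
  ]
}}

```text
t: 4.6
ee_pos: [0.5979, 0.026, 0.1892]
eef_rot: [-3.141, -0.001, -2.9]
force: [0.6, 0.8, -1.8]
finger_gap: 0.0117
```

{"api": "move_arm", "payload": {
  "commands": [
    [[0,0,0],[0,0,0],-1],
    [[0,0,0],[0,0,0],-1]
  ]
}}

```text
t: 4.85
ee_pos: [0.5967, 0.0309, 0.1894]
eef_rot: [3.141, -0.001, -2.895]
force: [0.1, -0.0, -1.1]
finger_gap: 0.0119
```

```bash
python3 - <<'E'
from h import *
f=viewer.grab_frame('side');g=viewer.grab_frame('top');cv2.imwrite('pics/side6.png',f);cv2.imwrite('pics/top6.png',g)
go([.5977,.0289,.175],.244+np.pi)
cv2.imwrite('pics/c6.png',np.hstack([cv2.resize(f[150:250,240:340],(400,400),interpolation=2),cv2.resize(g[150:250,370:470],(400,400),interpolation=2)]))
E
```

```text
t 4.95 pos [0.5969 0.0307 0.1897] rpy [ 3.1409 -0.0001 -2.8943] F [-0.2229  0.4156 -1.373 ] gap 0.011821135163645174
turn [ 0.0404 -0.0069  0.187 ] shift mm [-0.3027 -1.9942 14.663 ]
```

View pics/c6.png

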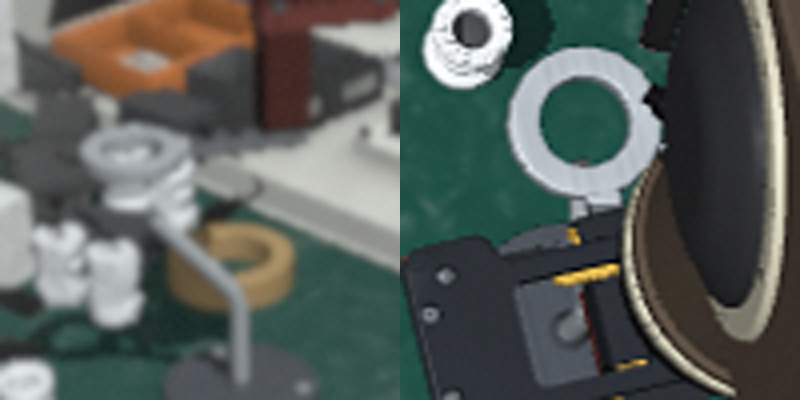

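```bash
python3 - <<'E'
from h import *
s=read_state();y=s['eef_rot'][2]+np.pi
h=s['ee_pos']+[.08*np.cos(y),.08*np.sin(y),-.029];print('hole',h)
print('top pred',proj('top',h+[0,0,.005]),'meas at',at('top',415.9,179.9,h[2]+.005))
print('side pred',proj('side',h+[0,0,.005]))
f=cv2.imread('pics/side6.png')
cv2.imwrite('pics/c7.png',cv2.resize(f[170:245,250:325],(600,600),interpolation=2))
E
```

```text
hole [0.6745 0.0503 0.1607]
top pred (np.float64(416.1701970562345), np.float64(179.5285087319043)) meas at [0.674  0.0507 0.1657]
side pred (np.float64(272.3365798937545), np.float64(185.1007942748642))
```

View pics/c7.png

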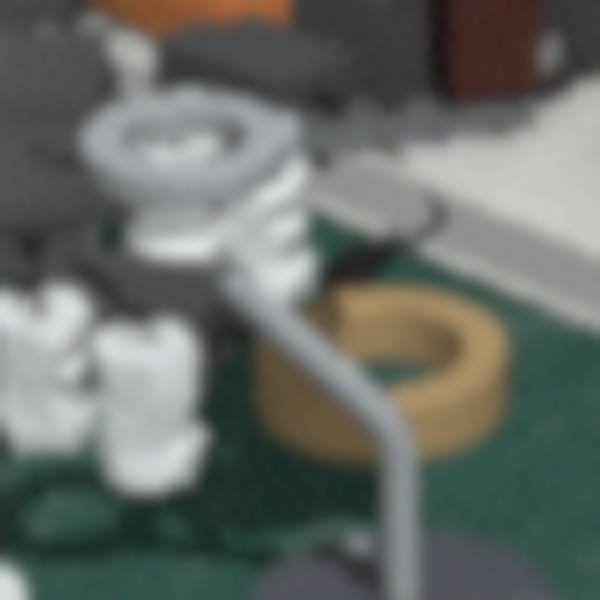

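Top view: the ring centre measures (0.674, 0.051) against a predicted (0.6745, 0.050), so it is level and in line. Tip and ring agree laterally to about 2–3 mm. I'll correct that and descend to just above the tip.

{"api": "move_arm", "payload": {
  "commands": [
    [[0,0,0],[1,-2,8],-1],
    [[0,0,0],[1,-2,18],-1],
    [[0,0,0],[1,-2,26],-1],
    [[0,0,0],[1,-2,28],-1],
    [[0,0,0],[1,-2,28],-1]
  ]
}}

```text
t: 5.58
ee_pos: [0.5969, 0.0269, 0.1614]
eef_rot: [3.142, -0.0, -2.897]
force: [-1.1, -0.4, -1.1]
finger_gap: 0.0119
```

```bash
cat >> h.py <<'E'
def rel(S=(.620,.0338),ph=.244):
    s=read_state();y=s['eef_rot'][2]+np.pi
    h=s['ee_pos']+[.08*np.cos(y),.08*np.sin(y),-.029];d=h[:2]-S
    c,n=np.cos(ph),np.sin(ph)
    print('t',s['t'],'hole stand mm',1000*np.array([c*d[0]+n*d[1],-n*d[0]+c*d[1],h[2]]),'rpy',s['eef_rot'],'F',s['force'],'T',s['torque'],'gap',s['finger_gap'])
def pic(name):
    f=viewer.grab_frame('side');g=viewer.grab_frame('top');cv2.imwrite('pics/side'+name+'.png',f);cv2.imwrite('pics/top'+name+'.png',g)
    cv2.imwrite('pics/p'+name+'.png',np.hstack([cv2.resize(f[170:260,250:340],(400,400),interpolation=2),cv2.resize(g[150:250,370:470],(400,400),interpolation=2)]))
E
python3 -c "
from h import *
pic('8');rel()"
```

```text
t 5.675 hole stand mm [ 56.17    -1.1687 132.8794] rpy [-3.1416  0.0005 -2.8966] F [ 0.0438 -0.3982 -0.601 ] T [ 0.0192  0.0792 -0.0154] gap 0.011974967916853258
```

View pics/p8.png

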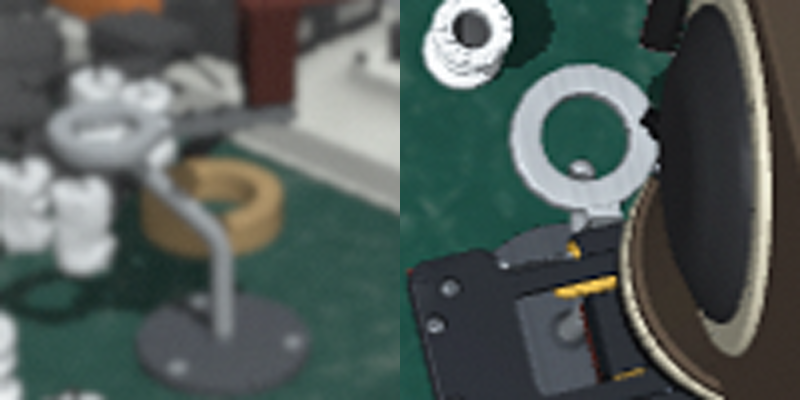

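The top view shows the tip at (583,168) inside the hole, whose centre is at (585,138). It is laterally centred and sits 10 mm towards the handle, as planned. I'll slide down along the lean.

{"api": "move_arm", "payload": {
  "commands": [
    [[0,0,0],[4,0.5,4],-1],
    [[0,0,0],[7.5,0.5,8],-1],
    [[0,0,0],[11,0.5,13],-1],
    [[0,0,0],[14,0.5,16.5],-1],
    [[0,0,0],[14,0.5,16.5],-1]
  ]
}}

```text
t: 6.3
ee_pos: [0.5828, 0.0238, 0.1448]
eef_rot: [3.142, -0.001, -2.897]
force: [-0.7, -1.3, -0.7]
finger_gap: 0.0122
```

```bash
python3 -c "
from h import *
pic('9');rel()"
```

```text
t 6.4 hole stand mm [ 42.1001  -0.6038 116.2258] rpy [ 3.1416  0.0002 -2.8965] F [-0.9711  0.393  -1.1544] T [ 0.0368  0.0575 -0.026 ] gap 0.0120623656908372
```

View pics/p9.png

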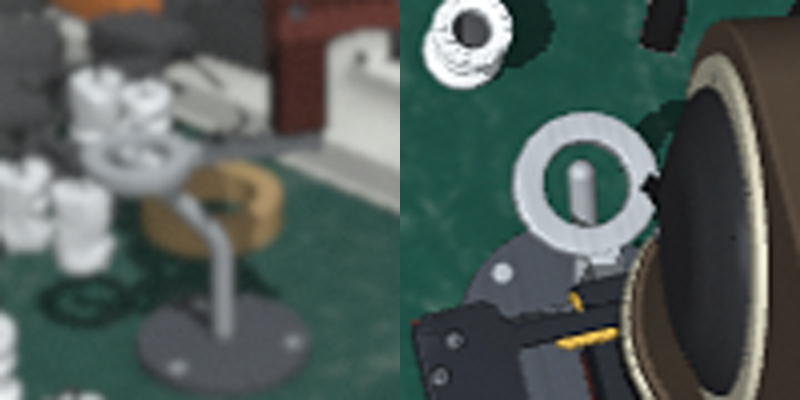

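Threaded: the tip shows through the hole at (581,168), with the hole centre at (586,184). There is no contact force. I'll continue down the lean with a 1 mm lateral correction.

{"api": "move_arm", "payload": {
  "commands": [
    [[0,0,0],[5,1,6],-1],
    [[0,0,0],[11,1,13],-1],
    [[0,0,0],[17,1,20],-1],
    [[0,0,0],[23,1,27],-1],
    [[0,0,0],[26,1,31],-1]
  ]
}}

```text
t: 7.02
ee_pos: [0.5571, 0.0184, 0.1136]
eef_rot: [3.141, -0.001, -2.897]
force: [0.2, 0.2, -0.7]
finger_gap: 0.0117
```

```bash
python3 -c "
from h import *
pic('10');rel()"
```

```text
t 7.125 hole stand mm [15.3581  0.3642 84.6332] rpy [ 3.1415 -0.0009 -2.8966] F [-0.6723 -0.0769 -0.0775] T [ 0.0775  0.1142 -0.0024] gap 0.011676341268800638
```

View pics/p10.png

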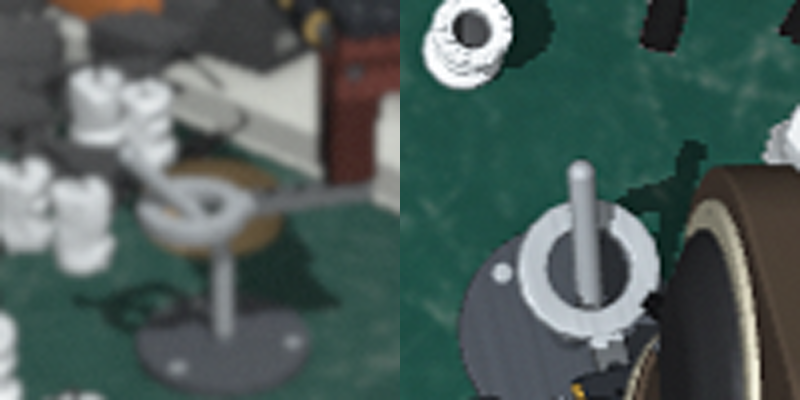

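No contact, and the ring is at the bend. Go round the bend.

{"api": "move_arm", "payload": {
  "commands": [
    [[0,0,0],[5,0,6],-1],
    [[0,0,0],[9,0,11],-1],
    [[0,0,0],[12,0,16],-1],
    [[0,0,0],[14,0,22],-1],
    [[0,0,0],[15,0,28],-1]
  ]
}}

```text
t: 7.75
ee_pos: [0.5432, 0.0149, 0.0857]
eef_rot: [3.142, 0.0, -2.896]
force: [0.4, 0.1, -1.5]
finger_gap: 0.0117
```

```bash
python3 -c "
from h import *
pic('11');rel()"
```

```text
t 7.85 hole stand mm [ 0.4456  0.4085 56.3587] rpy [ 3.1414 -0.0012 -2.8965] F [-0.3026  0.8274 -1.8886] T [0.0558 0.0635 0.0372] gap 0.01160562927855925
```

View pics/p11.png

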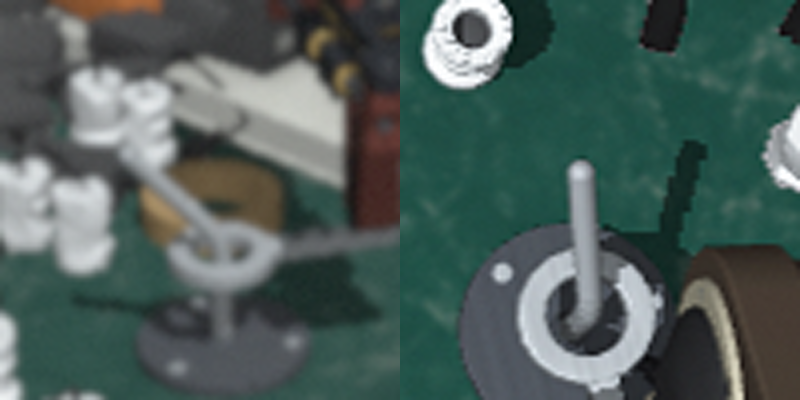

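Round the bend without contact. Straight down the upright, easing off before the foot.

{"api": "move_arm", "payload": {
  "commands": [
    [[0,0,0],[0,0,12],-1],
    [[0,0,0],[0,0,24],-1],
    [[0,0,0],[0,0,34],-1],
    [[0,0,0],[0,0,40],-1],
    [[0,0,0],[0,0,40],-1]
  ]
}}

```text
t: 8.48
ee_pos: [0.5429, 0.0149, 0.0456]
eef_rot: [3.141, -0.001, -2.897]
force: [0.2, 0.5, -1.8]
finger_gap: 0.0122
```

```bash
python3 -c "
from h import *
pic('12');rel()"
```

```text
t 8.575 hole stand mm [ 1.0671  0.2935 17.2138] rpy [-3.1416  0.0001 -2.8965] F [-0.0103  0.0969 -1.2973] T [ 0.0395  0.0831 -0.0176] gap 0.011974468090879079
```

View pics/p12.png

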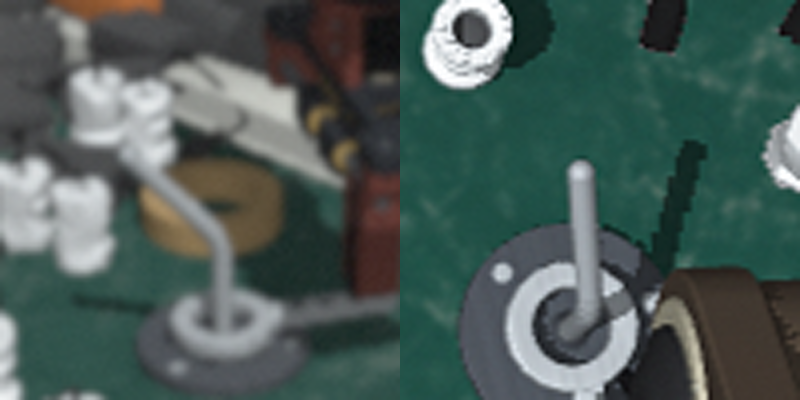

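{"api": "move_arm", "payload": {
  "commands": [
    [[0,0,0],[0,0,1],-1],
    [[0,0,0],[0,0,2],-1],
    [[0,0,0],[0,0,3],-1],
    [[0,0,0],[0,0,3],-1]
  ]
}}

```text
t: 9.07
ee_pos: [0.5432, 0.015, 0.0431]
eef_rot: [3.142, -0.0, -2.896]
force: [-0.3, 0.1, -0.4]
finger_gap: 0.0117
```

{"api": "move_arm", "payload": {
  "commands": [
    [[0,0,0],[0,0,0.5],-1],
    [[0,0,0],[0,0,0.5],-1],
    [[0,0,0],[0,0,0.5],-1]
  ]
}}

```text
t: 9.45
ee_pos: [0.5433, 0.015, 0.0426]
eef_rot: [3.142, 0.0, -2.896]
force: [0.2, 0.7, -1.3]
finger_gap: 0.0118
```

{"api": "move_arm", "payload": {
  "commands": [
    [[0,0,0],[0,0,0.7],-1],
    [[0,0,0],[0,0,0.7],-1],
    [[0,0,0],[0,0,0.7],-1]
  ]
}}

```text
t: 9.82
ee_pos: [0.5432, 0.015, 0.0419]
eef_rot: [3.142, -0.0, -2.897]
force: [-0.2, 0.3, -1.6]
finger_gap: 0.0116
```

{"api": "move_arm", "payload": {
  "commands": [
    [[0,0,0],[0,0,0.5],-1],
    [[0,0,0],[0,0,0.5],-1],
    [[0,0,0],[0,0,0.5],-1]
  ]
}}

```text
t: 10.2
ee_pos: [0.5433, 0.015, 0.0416]
eef_rot: [-3.142, 0.0, -2.896]
force: [-0.5, 0.3, 3.0]
finger_gap: 0.0116
```

Contact: the vertical force rose to +3 N at z = 41.6 mm, as predicted. Release.

{"api": "move_arm", "payload": {
  "commands": [
    [[0,0,0],[0,0,0],-0.5],
    [[0,0,0],[0,0,0],-0.2],
    [[0,0,0],[0,0,0],0],
    [[0,0,0],[0,0,0],0],
    [[0,0,0],[0,0,0],0]
  ]
}}

```text
t: 10.82
ee_pos: [0.5432, 0.015, 0.0414]
eef_rot: [3.142, -0.0, -2.896]
force: [0.6, -0.3, 0.2]
finger_gap: 0.0439
```

```bash
python3 -c "
from h import *
rel();f=viewer.grab_frame('side');cv2.imwrite('pics/p13.png',cv2.resize(f[190:290,260:380],(720,600),interpolation=2))"
```

```text
t 10.825 hole stand mm [ 0.956   0.3785 12.4166] rpy [ 3.1416 -0.     -2.8965] F [ 0.591  -0.3413  0.2197] T [ 0.0572 -0.0126  0.0188] gap 0.043917810198200596
```

View pics/p13.png

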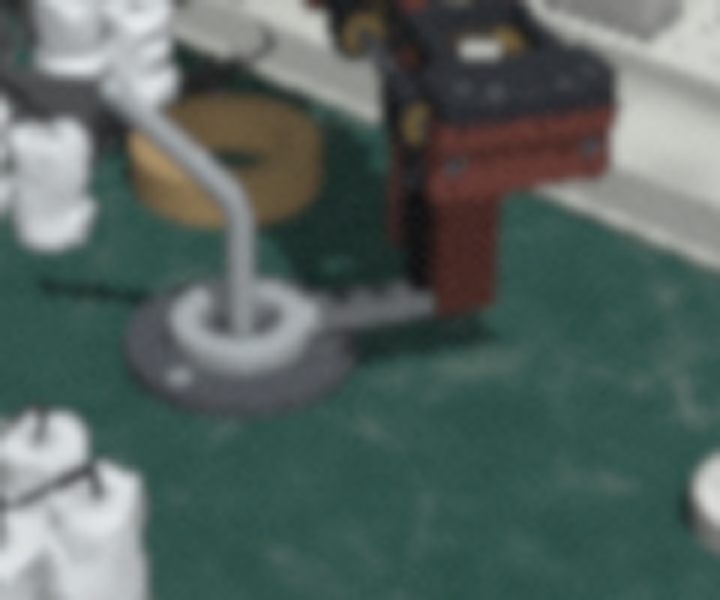

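The ring lies flat around the upright and the fingers are clear of the tab. Retract straight up, then back.

{"api": "move_arm", "payload": {
  "commands": [
    [[0,0,0],[0,0,-8],0],
    [[0,0,0],[0,0,-30],0],
    [[0,0,0],[0,0,-70],0],
    [[0,0,0],[0,0,-115],0],
    [[0,0,0],[0,0,-150],0]
  ]
}}

```text
t: 11.5
ee_pos: [0.5435, 0.0149, 0.194]
eef_rot: [-3.141, 0.002, -2.897]
force: [-0.1, -0.4, -0.0]
finger_gap: 0.044
```

{"api": "move_arm", "payload": {
  "commands": [
    [[0,0,0],[20,20,-20],0],
    [[0,0,0],[50,60,-40],0],
    [[0,0,0],[80,100,-50],0],
    [[0,0,0],[95,130,-50],0],
    [[0,0,0],[95,130,-50],0]
  ]
}}

```text
t: 12.12
ee_pos: [0.4182, 0.1197, 0.2423]
eef_rot: [3.141, 0.001, -2.893]
force: [1.2, -0.2, 0.4]
finger_gap: 0.0435
```

```bash
python3 -c "
from h import *
rel();f=viewer.grab_frame('side');g=viewer.grab_frame('top')
cv2.imwrite('pics/p14.png',np.hstack([cv2.resize(f[200:360,270:370],(375,600),interpolation=2),cv2.resize(g[180:330,360:460],(400,600),interpolation=2)]));cv2.imwrite('pics/top14.png',g)"
```

```text
t 12.125 hole stand mm [-95.0197 132.5156 213.3393] rpy [ 3.1409  0.0013 -2.8926] F [ 1.2259 -0.2279  0.4476] T [ 0.0206 -0.0407  0.013 ] gap 0.043520658088920125
```

View pics/p14.png

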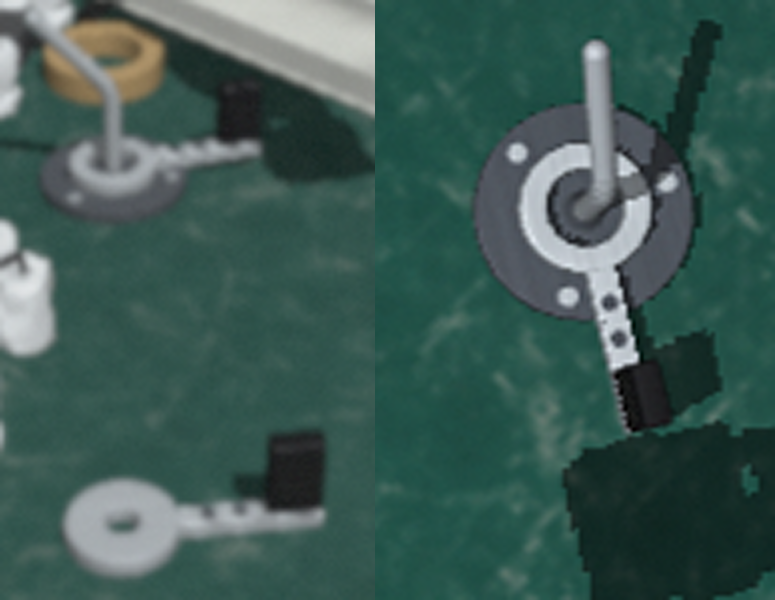

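View pics/top14.png

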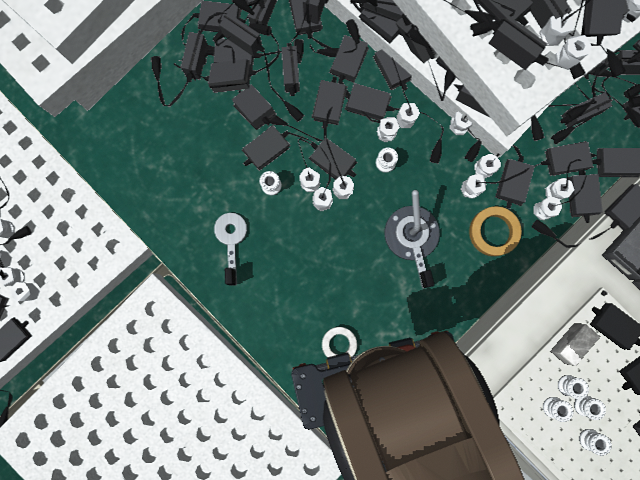

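The gauge sits flat on the foot with the rod through the hole at (413,232) and its handle on the −x side. The narrow gauge is still at (230,229), unmoved. The gripper is clear of everything. I'll let it settle, then hand in.

{"api": "move_arm", "payload": {
  "commands": [
    [[0,0,0],[0,0,0],0],
    [[0,0,0],[0,0,0],0],
    [[0,0,0],[0,0,0],0]
  ]
}}

```text
t: 12.6
ee_pos: [0.4198, 0.1176, 0.2412]
eef_rot: [-3.141, -0.0, -2.897]
force: [-0.3, -0.1, 0.7]
finger_gap: 0.044
```

```bash
python3 -c "
from h import *
print(read_state()['dq']);print(ctrl.job_done())"
```

```text
[-0.0047 -0.0023 -0.0024  0.0019 -0.0011 -0.     -0.0004]
the job is handed in; nothing more can be done
None
```

The wide-hole gauge is back on its stand, and I handed the job in at about 12.6 s. I gripped it by the tab, threaded it over the rod tip, slid it down round the bend, set it on the foot and let go.

**Final pictures:** the ring lies flat on the foot around the upright rod, with the handle on the −x side. The narrow gauge is where it was, and the gripper is well clear.

**Forces:** the readings I took after each move stayed within about 3 N, and the only contact was about 3 N when the gauge met the foot.

**Disagreements:**
- The side camera put points about 1–2 pixels (2–4 mm) away from where the top view predicted. I used the top view for positions; it matched the arm's own position of the ring to about 0.5 mm.
- The last computed hole height was 12.4 mm against the expected 13 mm. I put this down to uncertainty in where the tab was gripped.

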